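# Park the pump lever and screw the vent home

### The arm

A 7-joint arm with a two-finger parallel gripper is mounted at the origin on the work surface. World frame = base frame: x ahead of the robot, y to its left, z up, the work surface at z = 0. Lengths are in m, angles in rad, forces in N, time in s.
With the tool pointing down it reaches from about 0.35 to 0.9 m from the base axis. Payload 8.1 kg.
Tool frame: the origin (TCP) lies where the fingers leave the gripper's body, on its centre line; the fingertips stand 66 mm ahead of it and the grasp point (between the pads) lies 47 mm ahead of it; z points along the fingers, y is the direction in which the jaws open and shut (so a half turn about z gives the same grasp; the last joint's range is limited). The gripper opens to 92 mm and grips with 3 to 60 N. Pads are 19 mm wide; open, the fingers measure 130 mm over their backs; the gripper's body (75 mm by 190 mm) begins 47 mm behind the grasp point.
Start: joints at [-1.292, 0.434, 0.025, 1.573, -0.012, 1.134, -0.075], TCP at [0.233, 0.58, 0.292] pointing down, gripper open.
Joint ranges: [-2.62, 2.62], [-0.44, 2.09], [-1.27, 1.32], [0.08, 2.57], [-1.32, 4.46], [0.12, 2], [-2.74, 2.74]. Speed limits (rad/s): [2.22, 2.22, 3.01, 3.01, 3.14, 3.14, 3.14].

### API

Orientations are given as a rotation vector (axis times angle).
In Python, from cell import manip gives the robot as it stands.
- The arm moves only by the tool step_arm, never from a script. Its argument "series" is a list of rows, each a list of 3 entries, a list of its own where there are three numbers: the shift along the tool's x, y, z in cm, then the turn about the tool's z in rad, then the finger opening in cm, from 0 to 9.18. A call has 1 to 20 rows; each row is the pose to reach, as a shift and turn from the pose measured when the call began, along the tool's axes at that moment; what a row does not reach only later rows make up. A row lasts 1/8 s, in which the tool goes at most 62.5 mm and 10.7 degrees, less where a joint would pass 70% of its speed; a pose out of reach is approached as far as the arm can. A call with a gripper value outside its range is refused whole. The fingers move at their own pace and stop on an object; "grip_force" is the grip in N (left out, the last holds). Time passes only in rows, so rows that repeat a pose let the fingers close. It gives the time, the measured TCP pose, the force and the opening at its end, in the units of the state.
- manip.get_obs(): the state, without advancing time (a new reading comes with each control period).
- manip.grab_frame(name): name is "side" or "top"; returns the picture (400x640x3 uint8, red, green, blue); there is no depth.
- manip.camera_info(name): a dict with "camera_matrix" (3x3 intrinsics, pixels), "D" ([k1, k2, p1, p2, k3] as OpenCV has them; the pictures are not rectified), "extrinsics" (4x4, takes a point from camera to world coordinates). Camera axes: x right, y up, looking along -z (the intrinsics and any distortion apply to the point x, -y, -z); pixel columns grow to the right and rows downward; lengths in m; the calibration is good to about 2 mm. A picture is of the moment at which its call begins. camera_info takes no time and is no camera call.
- manip.close_job(): hands the job in, once; it reports no verdict.
The state is a dict: "t": time; "joints": joint angles; "joint_vel": joint speeds; "tau": joint torques, N m; "tool_pos": TCP position; "orientation": TCP orientation; "wrist_force": force on the tool from outside, world axes, zero at the start; "moment": the same for the moment, N m; "gripper_width": opening from 0.0 (shut) to 1.0 (fully open).
Only numpy, scipy, OpenCV 4.12 (cv2) and the standard library are available. Lean on these libraries where they do the work, as an engineer would, in place of code of your own. Each camera call takes 0.05 s, during which the arm holds its last target. There are 200 camera calls.

### The job

Get the hand pump ready to be put away, only pushing with the fingertips: press its raised lever all the way down onto its rest, then turn the loose brass wing screw on the blue tank clockwise (seen from above) until it is fully home against its stop, by repeated fingertip strokes against its wings, one wing at a time. Do not pinch the screw or grip across it, and leave the pump and the things around it standing where they are.

Things in the scene. Friction and masses are not known exactly. Their poses are not given: they have to be found in the camera images.
- pump: steel hand pump with blue tank, 5 kg, loose on the slab; origin at the centre of its base plate's underside (170 mm along x, 300 mm along y, 10 mm thick). The tank (85 x 200 mm, flat top 62 mm above the slab, centred at x = -40, y = -5 mm) lies along its -x side, the lever along its +x side. The lever's clevis at x = 45, y = 105 mm reaches 118 mm high
- lever (a joint): pump lever, hinged at pump x = 45, y = 105 mm, 100 mm above the slab, running from there towards the pump's -y; 225 mm long, black round grip 25 mm thick on its last 90 mm. 0 = fully down: level, on its rest; positive = raised (rad). Starts raised 0.35 to 0.65, stays where it is left, needs about 2 N at the grip to go down
- lever_grip (a point): point on the centre line of the lever's grip, 190 mm from the hinge; with the lever fully down it is at pump x = 45, y = -85 mm, 100 mm above the slab
- vent (a joint): brass wing screw on the tank, turning about a vertical axis; 0 = fully home against its stop; negative = still that far to turn (rad); grows as it turns clockwise seen from above. Starts 6.5 to 9.5 rad short of home. Turns freely (0.04 N m), stays where it is left, does not sink noticeably. Fully home its wings lie along the pump's y axis, the red-tipped one towards +y
- vent_hub (a point): foot of the wing screw on its axis, 70 mm above the slab, at pump x = -45, y = -30 mm; turns with the screw: its y axis points along the red-tipped wing, its z up. Hub 18 mm across, 22 mm tall; two opposite upright wings, 6 mm thick, out to 34 mm from the axis, reaching from 6 to 32 mm above this point
- oil_bottle: black plastic lubricant bottle with red twist cap, 64 mm across, 160 mm tall, loose; origin under its centre; leave alone
- funnel: orange funnel standing mouth down, 90 mm across, 100 mm tall, loose; origin under its centre; leave alone
- mallet: wooden mallet lying flat, head 60 x 110 x 60 mm, handle 210 mm; origin under the head; handle points along its -x; leave alone
- scoop: yellow plastic scoop lying flat, 200 mm long, 75 mm wide, 47 mm tall; origin under the back wall of its bowl; handle along its -x; leave alone
- tin: tin box with green sliding lid, 90 x 140 x 53 mm; origin under its centre; leave alone
- wrench: steel wrench lying flat, 160 mm long; leave alone
- filler (a point): centre of the top of the filler stub on the tank, at pump x = -45, y = +24 mm, 110 mm above the slab; black cap 32 mm across. It is 54 mm from the screw's axis and clears the turning wings by only 4 mm, so a finger cannot be led right round the screw past it

How it is judged:
By the outcome, as a careful person would: the job done as asked, in the order asked, and still so for the second after the job is handed in, with the robot touching nothing.
It also fails if it takes over 72 s, if anything falls off the work surface, if the arm or the gripper's body presses on something with over 40 N, if the wrist force passes 120 N, or if a joint passes its speed limit or range.

## Working session

There is one attempt and no reset: what is moved stays moved. The work goes in short steps, Python scripts to look and compute and a tool call to move; the robot and the scene stay as the last step left them, time stands still between calls to the robot, and variables do not carry over. Pictures are saved under pics/ and viewed, about 8 in all and at most 12, crops included, and the job is handed in when it is done.

Besides the shell and the picture viewer there is one more tool, called after "Emit:" as name([rows], argument=value, ...), one row to a line, values as JSON. step_arm: Moves the arm, as the interface text tells. Its arguments: {"type":"object","properties":{"series":{"type":"array"},"grip_force":{"type":"number"}},"required":["series"]}

```bash
mkdir -p pics; ls; python3 - <<'E'
from cell import manip
import cv2
o=manip.get_obs(); print(o)
for n in("top","side"):
    f=manip.grab_frame(n); cv2.imwrite(f"pics/{n}0.png",f[:,:,::-1])
    print(n,manip.camera_info(n))
E
```

```text
pics
{'t': 0.0, 'joints': array([-1.29157208,  0.43520063,  0.02499823,  1.57406065, -0.01157026,
        1.13400385, -0.07509272]), 'joint_vel': array([ 1.07607584e-04, -8.55100327e-04,  1.26604783e-05, -5.50504182e-04,
       -2.62947817e-03,  7.13550528e-04,  1.18242862e-03]), 'tau': array([ 1.91792526e-03, -6.67863679e+01,  9.86019820e-01, -3.14459789e+01,
       -6.03620592e-02,  4.28409234e-02,  1.50014048e-04]), 'tool_pos': array([0.23280131, 0.57960125, 0.29147318]), 'orientation': array([-5.96221120e-01, -3.08437923e+00,  2.39364015e-03]), 'wrist_force': array([-1.07176231, -0.94455941, -0.4836239 ]), 'moment': array([-0.02661804,  0.05754268, -0.00326879]), 'gripper_width': 1.004052704142398}
top {'camera_matrix': array([[449.5312725 ,   0.        , 313.26558034],
       [  0.        , 449.5312725 , 201.79743753],
       [  0.        ,   0.        ,   1.        ]]), 'D': array([-0.11863412,  0.        ,  0.        ,  0.        ,  0.        ]), 'extrinsics': array([[ 0.02107638,  0.98864366, -0.14879345,  0.3940142 ],
       [-0.99958783,  0.02373934,  0.01614353,  0.03919299],
       [ 0.01949246,  0.14839187,  0.98873651,  1.07604595],
       [ 0.        ,  0.        ,  0.        ,  1.        ]])}
side {'camera_matrix': array([[448.31413441,   0.        , 319.94207965],
       [  0.        , 448.31413441, 197.40837614],
       [  0.        ,   0.        ,   1.        ]]), 'D': array([-0.0825915,  0.       ,  0.       ,  0.       ,  0.       ]), 'extrinsics': array([[ 0.78192203,  0.44720228, -0.43429029,  0.03091132],
       [-0.6231626 ,  0.5425108 , -0.56333862, -0.64413859],
       [-0.01631914,  0.71112035,  0.70288088,  0.91672035],
       [ 0.        ,  0.        ,  0.        ,  1.        ]])}
```

View pics/top0.png

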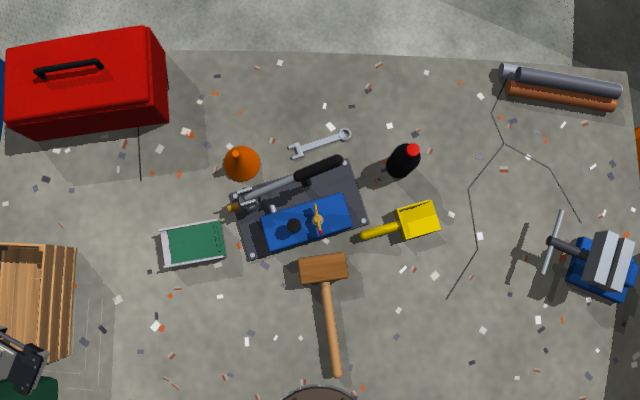

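View pics/side0.png

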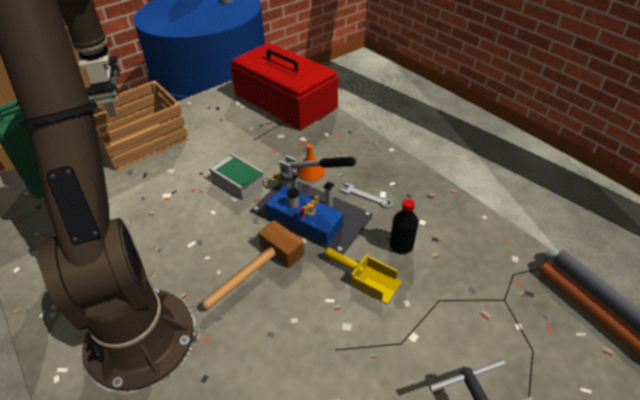

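The top view shows the pump around (300,205), its lever along the far side with the grip end at (340,162), the tank at (308,222) and the screw at (318,218). The side view shows the pump around (310,210), the grip end at (352,161) and the screw at (310,205). Next I'll enlarge both.

```bash
cat > h.py <<'E'
from cell import manip
import cv2, numpy as np
I={n:manip.camera_info(n) for n in("top","side")}
def ray(n,px):
    i=I[n]; p=cv2.undistortPoints(np.array([[px]],float),i["camera_matrix"],i["D"])[0,0]
    E=i["extrinsics"]; d=E[:3,:3]@[p[0],-p[1],-1]; return E[:3,3],d/np.linalg.norm(d)
def plane(n,px,z):
    o,d=ray(n,px); return o+d*(z-o[2])/d[2]
def tri(a,b):
    (o,d),(p,e)=ray("top",a),ray("side",b)
    s=np.linalg.lstsq(np.c_[d,-e],p-o,rcond=None)[0]
    q,r=o+s[0]*d,p+s[1]*e; return (q+r)/2,np.linalg.norm(q-r)
def proj(n,P):
    i=I[n];E=i["extrinsics"];c=(np.atleast_2d(P)-E[:3,3])@E[:3,:3]
    c=c*[1,-1,-1]; return cv2.projectPoints(c,np.zeros(3),np.zeros(3),i["camera_matrix"],i["D"])[0][:,0]
def crop(n,f,x0,y0,w,h,k): return cv2.resize(f[y0:y0+h,x0:x0+w,::-1],None,fx=k,fy=k,interpolation=cv2.INTER_CUBIC)
E
python3 - <<'E'
from h import *
t=cv2.imread("pics/top0.png")[:,:,::-1]; s=cv2.imread("pics/side0.png")[:,:,::-1]
a=crop("top",t,225,150,155,115,5); cv2.imwrite("pics/c1.png",a)
b=crop("side",s,240,140,140,115,5); cv2.imwrite("pics/c2.png",b)
E
```

```text
(no output)
```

View pics/c1.png

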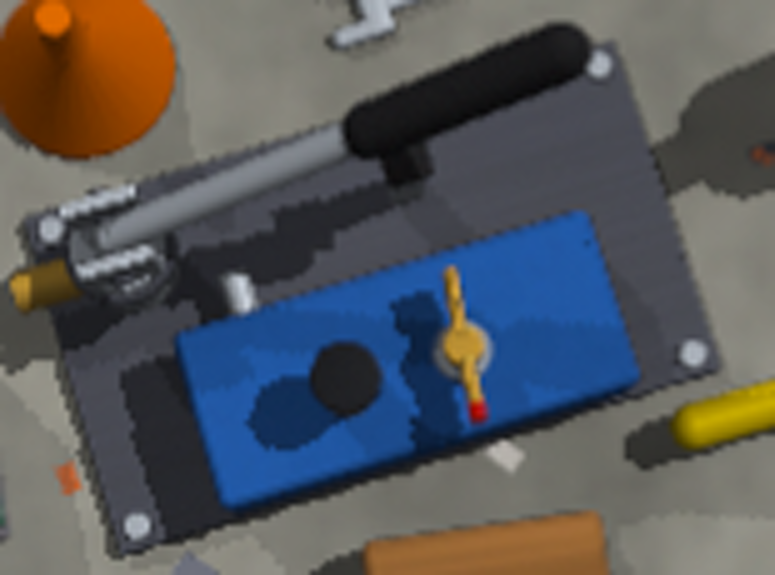

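View pics/c2.png

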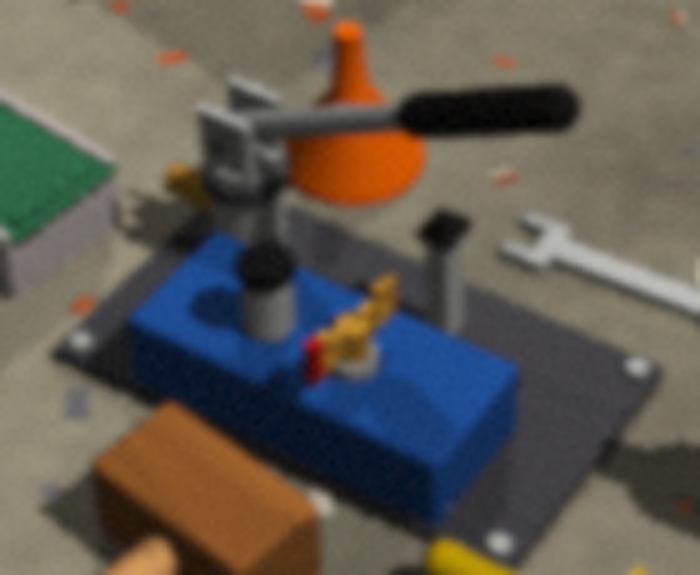

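Enlarged top (5x, offset 225,150): plate corners at (25,215), (615,42), (718,372), (113,555). The hub is at (463,345), the red tip at (478,410), the filler at (346,378) and the grip from (362,130) to (575,47). In the side crop (offset 240,140) the filler is at (268,262), the red tip at (315,355) and the grip from (412,112) to (565,108).

```bash
python3 - <<'E'
from h import *
T=lambda x,y:(225+(x+.5)/5-.5,150+(y+.5)/5-.5); S=lambda x,y:(240+(x+.5)/5-.5,140+(y+.5)/5-.5)
np.set_printoptions(precision=4,suppress=True)
def fit(loc,W):
    l=np.array(loc,float);w=np.array(W)[:,:2];lc=l-l.mean(0);wc=w-w.mean(0)
    a=np.arctan2((lc[:,0]*wc[:,1]-lc[:,1]*wc[:,0]).sum(),(lc*wc).sum());R=np.array([[np.cos(a),-np.sin(a)],[np.sin(a),np.cos(a)]])
    t=w.mean(0)-R@l.mean(0);print("pose",t,a,"res mm",(w-(l@R.T+t))*1e3);return t,R
c=[(.085,.15),(.085,-.15),(-.085,-.15),(-.085,.15)]
fit(c,[plane("top",T(*p),.01) for p in[(25,215),(615,42),(718,372),(113,555)]])
k=[(.0025,.095),(.0025,-.105),(-.0825,-.105),(-.0825,.095)]
fit(k,[plane("top",T(*p),.062) for p in[(180,340),(583,212),(637,382),(225,505)]])
sc=[(.085,.15),(.085,-.15),(-.085,.15)]
fit(sc,[plane("side",S(*p),.01) for p in[(290,207),(662,372),(55,352)]])
fit([(.0025,-.105),(-.0825,-.105),(-.0825,.095),(.0025,.095)],[plane("side",S(*p),.062) for p in[(518,372),(435,465),(133,320),(222,238)]])
print("filler",tri(T(346,378),S(268,262)))
print("filler top plane .11",plane("top",T(346,378),.11))
print("hub",tri(T(463,345),S(352,328)),plane("top",T(463,345),.092))
print("red",tri(T(478,410),S(315,355)),plane("top",T(478,410),.095),"yellow",plane("top",T(452,272),.095))
print("grip root",tri(T(362,130),S(412,112)),"end",tri(T(578,47),S(567,108)))
E
```

```text
pose [0.5378 0.0569] 0.31242012205424496 res mm [[-0.5743 -2.1399]
 [-0.1752 -0.077 ]
 [ 0.9156  1.2494]
 [-0.1661  0.9675]]
pose [0.5376 0.0555] 0.3214410035735159 res mm [[-2.4703 -5.0624]
 [-2.3006  2.439 ]
 [ 0.6695  3.7798]
 [ 4.1013 -1.1564]]
pose [0.5383 0.0396] 0.2868872602577655 res mm [[  5.7107 -27.7876]
 [ -0.5628  19.9256]
 [ -5.1479   7.862 ]]
pose [0.5367 0.0513] 0.3162510416139909 res mm [[-4.2254  1.7803]
 [ 2.5911  6.0502]
 [ 4.1497 -1.6607]
 [-2.5154 -6.1698]]
filler (array([0.4883, 0.0639, 0.1085]), np.float64(0.0017486809136109736))
filler top plane .11 [0.4874 0.0643 0.11  ]
hub (array([0.5052, 0.0137, 0.0884]), np.float64(0.0002974129469280369)) [0.5049 0.0137 0.092 ]
red (array([0.4762, 0.0066, 0.0932]), np.float64(0.00024666851147878876)) [0.4761 0.0066 0.095 ] yellow [0.5368 0.0192 0.095 ]
grip root (array([0.5846, 0.0598, 0.1617]), np.float64(0.0025711909689199045)) end (array([ 0.6123, -0.0267,  0.2053]), np.float64(0.0005558451271418139))
```

Both views agree on a pump pose of about (0.538, 0.0565) with yaw 0.315. The hub is at (0.505, 0.014), the lever is raised about 0.45 rad and the screw is about 7.78 rad short of home. Next come the row planner and the approach above the lever with the fingers shut.

```bash
cat >> h.py <<'E'
from scipy.spatial.transform import Rotation as Ro
TP=np.array([.5377,.0565]); YAW=.315
HUB=np.array([.5048,.0138])
def rows(W):
    """W: list of (x,y,z,tool-y world angle, n) -> rows (cm,rad), n interpolated rows each"""
    o=manip.get_obs(); R=Ro.from_rotvec(o["orientation"]).as_matrix(); a0=np.arctan2(R[1,1],R[0,1])
    q=np.r_[o["tool_pos"],a0]; out=[]
    for w in W:
        w=list(w); w[3]=a0+(w[3]-a0+np.pi)%(2*np.pi)-np.pi if len(w)<6 else w[3]
        for k in range(1,w[4]+1):
            p=q+(np.array(w[:4])-q)*k/w[4]; s=R.T@(p[:3]-o["tool_pos"])*100
            out.append([[round(float(v),2) for v in s],round(float(a0-p[3]),3),0])
        q=np.array(w[:4])
    print("t",round(o["t"],2),"pos",o["tool_pos"].round(4),"ya",round(a0,3),"j",o["joints"].round(2),"F",o["wrist_force"].round(1)); print(len(out),out)
E
python3 - <<'E'
from h import *
rows([(.6053,-.0056,.30,.315,16)])
E
```

```text
t 0.1 pos [0.2328 0.5796 0.2915] ya 1.189 j [-1.29  0.44  0.02  1.57 -0.01  1.13 -0.08] F [ 0.3 -0.1  0.3]
16 [[[-3.52, -2.53, -0.05], 0.055, 0], [[-7.05, -5.05, -0.1], 0.109, 0], [[-10.57, -7.58, -0.15], 0.164, 0], [[-14.09, -10.11, -0.2], 0.218, 0], [[-17.62, -12.63, -0.24], 0.273, 0], [[-21.14, -15.16, -0.29], 0.328, 0], [[-24.67, -17.69, -0.34], 0.382, 0], [[-28.19, -20.21, -0.39], 0.437, 0], [[-31.71, -22.74, -0.44], 0.492, 0], [[-35.24, -25.27, -0.49], 0.546, 0], [[-38.76, -27.79, -0.54], 0.601, 0], [[-42.28, -30.32, -0.59], 0.655, 0], [[-45.81, -32.85, -0.63], 0.71, 0], [[-49.33, -35.37, -0.68], 0.765, 0], [[-52.85, -37.9, -0.73], 0.819, 0], [[-56.38, -40.43, -0.78], 0.874, 0]]
```

Emit:
step_arm([
  [[-5,-3.6,-0.1],0.08,0],
  [[-10,-7.2,-0.2],0.16,0],
  [[-14,-10,-0.2],0.22,0],
  [[-18,-13,-0.3],0.28,0],
  [[-22,-15.8,-0.3],0.34,0],
  [[-26,-18.7,-0.4],0.4,0],
  [[-30,-21.5,-0.4],0.46,0],
  [[-34,-24.4,-0.5],0.53,0],
  [[-38,-27.2,-0.5],0.59,0],
  [[-42,-30.1,-0.6],0.65,0],
  [[-46,-33,-0.6],0.71,0],
  [[-50,-35.8,-0.7],0.78,0],
  [[-54,-38.7,-0.8],0.84,0],
  [[-56.4,-40.4,-0.8],0.874,0],
  [[-56.4,-40.4,-0.8],0.874,0],
  [[-56.4,-40.4,-0.8],0.874,0],
])

```text
t: 2.1
tool_pos: [0.6051, -0.0045, 0.2997]
orientation: [-1.844, -2.543, 0.002]
wrist_force: [0.7, 0.2, 0.1]
gripper_width: 0.006
```

```bash
python3 - <<'E'
from h import *
rows([(.6053,-.0056,.27,.315,1),(.6053,-.0056,.1855,.315,7)])
E
```

```text
t 2.1 pos [ 0.6051 -0.0045  0.2997] ya 0.316 j [-0.4   0.41  0.45  1.64 -0.19  1.14  0.42] F [0.7 0.2 0.1]
8 [[[-0.11, -0.01, 2.97], 0.001, 0], [[-0.11, -0.01, 4.18], 0.001, 0], [[-0.11, -0.01, 5.38], 0.001, 0], [[-0.11, -0.01, 6.59], 0.001, 0], [[-0.11, -0.01, 7.8], 0.001, 0], [[-0.11, -0.0, 9.01], 0.001, 0], [[-0.11, -0.0, 10.21], 0.001, 0], [[-0.11, 0.0, 11.42], 0.001, 0]]
```

Emit:
step_arm([
  [[-0.1,0,2.5],0,0],
  [[-0.1,0,4],0,0],
  [[-0.1,0,5],0,0],
  [[-0.1,0,6],0,0],
  [[-0.1,0,7],0,0],
  [[-0.1,0,8],0,0],
  [[-0.1,0,9],0,0],
  [[-0.1,0,10],0,0],
  [[-0.1,0,11],0,0],
  [[-0.1,0,11.6],0,0],
  [[-0.1,0,11.6],0,0],
])

```text
t: 3.48
tool_pos: [0.6049, -0.0053, 0.183]
orientation: [-1.843, -2.542, 0.003]
wrist_force: [-0.2, 0.6, 0.4]
gripper_width: 0.009
```

Emit:
step_arm([
  [[0,0,0.2],0,0],
  [[0,0,0.3],0,0],
  [[0,0,0.4],0,0],
  [[0,0,0.5],0,0],
  [[0,0,0.5],0,0],
])

```text
t: 4.1
tool_pos: [0.6051, -0.0054, 0.1783]
orientation: [-1.843, -2.542, 0.003]
wrist_force: [0.2, -0.7, 3.5]
gripper_width: 0.005
```

```bash
python3 - <<'E'
from h import *
o=manip.get_obs();print(o["tool_pos"],o["wrist_force"])
t=manip.grab_frame("top");s=manip.grab_frame("side")
a=crop("top",t,225,140,155,115,4);b=crop("side",s,240,140,140,115,4)
b=cv2.resize(b,(a.shape[1],int(b.shape[0]*a.shape[1]/b.shape[1])))
m=np.vstack([a,b]);m=cv2.resize(m,None,fx=.62,fy=.62);print(m.shape);cv2.imwrite("pics/l1.png",m)
E
```

```text
[ 0.60507031 -0.00541203  0.17833126] [ 0.24425404 -0.70923499  3.52183878]
(601, 384, 3)
```

View pics/l1.png

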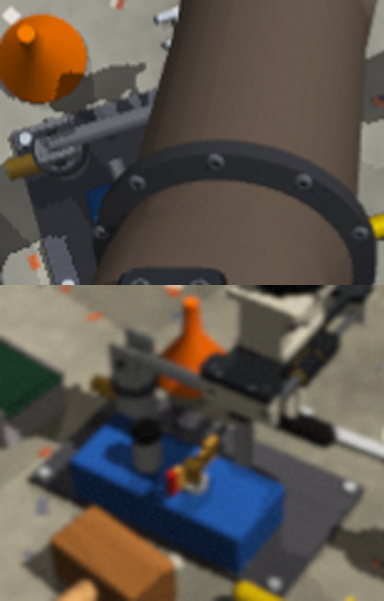

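The side view shows the fingers on the grip and the lever close to level by its rest post. I'll press on until the force shows a firm stop.

Emit:
step_arm([
  [[0,0,0.1],0,0],
  [[0,0,0.2],0,0],
  [[0,0,0.2],0,0],
])

```text
t: 4.58
tool_pos: [0.6051, -0.0055, 0.178]
orientation: [-1.844, -2.542, 0.001]
wrist_force: [-6.0, -0.5, 19.5]
gripper_width: 0.003
```

Firm stop at 19.5 N with no further travel, so the lever is on its rest. Now lift off and plan stroke 1 on the plain wing.

```bash
cat >> h.py <<'E'
ZW,ZU=.150,.195
def fp(a,t=.0125,r=.033,z=ZW,flip=0):
    c,s=np.cos(a),np.sin(a); p=HUB+[c*r-s*t,s*r+c*t]; return (p[0],p[1],z,a+flip*np.pi)
def stroke(a0,a1,n,flip=0,t0=.021): # approach, sweep, back off, lift
    W=[fp(a0,t0,flip=flip)+(3,),fp(a0,flip=flip)+(2,)]+[fp(a0+(a1-a0)*k/n,flip=flip)+(1,) for k in range(1,n+1)]
    rows(W)
E
python3 - <<'E'
from h import *
x,y,z,a=fp(.205,.021,z=ZU)
rows([(.605,-.0055,.20,.315,2),(x,y,ZU,a,4),(x,y,ZW,a,4)])
E
```

```text
t 4.58 pos [ 0.6051 -0.0055  0.178 ] ya 0.316 j [-0.36  0.54  0.41  1.78 -0.26  0.88  0.48] F [-6.  -0.5 19.5]
10 [[[0.0, -0.01, -1.1], 0.0, 0], [[0.0, -0.02, -2.2], 0.001, 0], [[1.67, -1.37, -2.08], 0.028, 0], [[3.34, -2.72, -1.95], 0.056, 0], [[5.0, -4.08, -1.82], 0.083, 0], [[6.67, -5.43, -1.69], 0.111, 0], [[6.67, -5.43, -0.57], 0.111, 0], [[6.67, -5.43, 0.56], 0.111, 0], [[6.67, -5.43, 1.68], 0.111, 0], [[6.67, -5.42, 2.81], 0.111, 0]]
```

Emit:
step_arm([
  [[0,0,-1.1],0,0],
  [[0,0,-2.2],0,0],
  [[1.7,-1.4,-2.1],0.03,0],
  [[3.3,-2.7,-2],0.06,0],
  [[5,-4.1,-1.8],0.08,0],
  [[6.7,-5.4,-1.7],0.111,0],
  [[6.7,-5.4,-1.7],0.111,0],
  [[6.7,-5.4,-0.6],0.111,0],
  [[6.7,-5.4,0.6],0.111,0],
  [[6.7,-5.4,1.7],0.111,0],
  [[6.7,-5.4,2.8],0.111,0],
  [[6.7,-5.4,2.8],0.111,0],
])

```text
t: 6.08
tool_pos: [0.5324, 0.0412, 0.1489]
orientation: [-1.981, -2.435, 0.004]
wrist_force: [-0.6, -0.2, -0.6]
gripper_width: 0.007
```

```bash
python3 - <<'E'
from h import *
stroke(.205,-1.25,14)
s=manip.grab_frame("side");cv2.imwrite("pics/v1.png",crop("side",s,240,140,140,115,5))
E
```

```text
t 6.08 pos [0.5324 0.0412 0.1489] ya 0.205 j [-0.48  0.48  0.42  1.98 -0.28  0.74  0.31] F [-0.6 -0.2 -0.6]
19 [[[-0.01, 0.01, -0.04], -0.0, 0], [[-0.01, 0.02, -0.07], -0.0, 0], [[-0.02, 0.04, -0.11], -0.0, 0], [[-0.45, 0.04, -0.11], -0.0, 0], [[-0.87, 0.04, -0.11], -0.0, 0], [[-1.22, 0.15, -0.11], 0.104, 0], [[-1.58, 0.22, -0.11], 0.207, 0], [[-1.94, 0.26, -0.11], 0.311, 0], [[-2.31, 0.26, -0.11], 0.415, 0], [[-2.67, 0.22, -0.11], 0.519, 0], [[-3.03, 0.15, -0.11], 0.623, 0], [[-3.38, 0.03, -0.11], 0.727, 0], [[-3.72, -0.11, -0.11], 0.831, 0], [[-4.03, -0.3, -0.11], 0.935, 0], [[-4.33, -0.51, -0.1], 1.039, 0], [[-4.61, -0.76, -0.1], 1.143, 0], [[-4.85, -1.03, -0.1], 1.247, 0], [[-5.07, -1.32, -0.1], 1.351, 0], [[-5.25, -1.64, -0.1], 1.455, 0]]
```

View pics/v1.png

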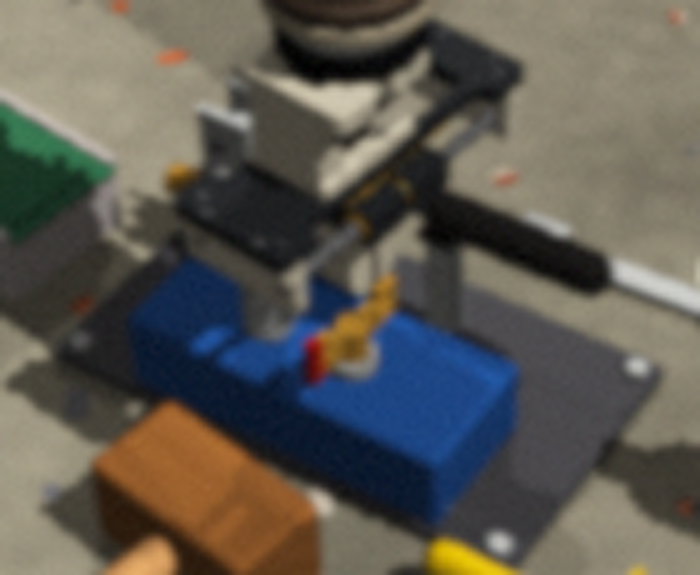

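The fingertip is behind the plain wing (about (390,290) to (350,330)), clear of the filler at (270,300), and the lever lies on its rest. Now stroke 1.

Emit:
step_arm([
  [[-0.45,0,-0.1],0,0],
  [[-0.87,0,-0.1],0,0],
  [[-1.22,0.15,-0.1],0.104,0],
  [[-1.58,0.22,-0.1],0.207,0],
  [[-1.94,0.26,-0.1],0.311,0],
  [[-2.31,0.26,-0.1],0.415,0],
  [[-2.67,0.22,-0.1],0.519,0],
  [[-3.03,0.15,-0.1],0.623,0],
  [[-3.38,0.03,-0.1],0.727,0],
  [[-3.72,-0.1,-0.1],0.831,0],
  [[-4.03,-0.3,-0.1],0.935,0],
  [[-4.33,-0.5,-0.1],1.039,0],
  [[-4.6,-0.75,-0.1],1.143,0],
  [[-4.85,-1.03,-0.1],1.247,0],
  [[-5.07,-1.32,-0.1],1.351,0],
  [[-5.25,-1.64,-0.1],1.455,0],
  [[-5.25,-1.64,-0.1],1.455,0],
])

```text
t: 8.25
tool_pos: [0.5278, -0.0134, 0.1509]
orientation: [-3.101, -0.502, 0.002]
wrist_force: [1.7, 1.3, -0.1]
gripper_width: 0.007
```

```bash
python3 - <<'E'
from h import *
# back off, lift, flip half turn, come down behind again
a=-1.25
rows([fp(a,.022)+(2,),fp(a,.022,z=ZU)+(3,)])
t=manip.grab_frame("top");s=manip.grab_frame("side")
a=crop("top",t,265,180,80,65,6);b=crop("side",s,265,165,80,65,6);cv2.imwrite("pics/v2.png",np.hstack([a,b])[:, :])
E
```

```text
t 8.25 pos [ 0.5278 -0.0134  0.1509] ya -1.25 j [-0.66  0.57  0.83  2.01 -0.58  0.81 -0.74] F [ 1.7  1.3 -0.1]
5 [[[0.44, -0.0, 0.04], 0.0, 0], [[0.88, -0.01, 0.09], 0.0, 0], [[0.88, -0.01, -1.41], 0.0, 0], [[0.87, -0.01, -2.91], 0.0, 0], [[0.87, -0.01, -4.41], 0.0, 0]]
```

Wing reaction of about 2 N, as expected. There is plenty of joint room, so I'll continue the same stroke.

```bash
python3 - <<'E'
from h import *
a0,a1,n=-1.25,-2.75,15
rows([fp(a0+(a1-a0)*k/n)+(1,) for k in range(1,n+1)])
E
```

```text
t 8.35 pos [ 0.5278 -0.0134  0.1509] ya -1.248 j [-0.66  0.57  0.83  2.01 -0.57  0.81 -0.74] F [1.5 1.  1.8]
15 [[[-0.41, 0.1, 0.09], 0.102, 0], [[-0.76, 0.17, 0.09], 0.202, 0], [[-1.11, 0.21, 0.09], 0.302, 0], [[-1.46, 0.22, 0.09], 0.402, 0], [[-1.81, 0.18, 0.09], 0.502, 0], [[-2.16, 0.12, 0.09], 0.602, 0], [[-2.49, 0.02, 0.09], 0.702, 0], [[-2.82, -0.12, 0.09], 0.802, 0], [[-3.13, -0.28, 0.09], 0.902, 0], [[-3.42, -0.48, 0.09], 1.002, 0], [[-3.7, -0.7, 0.09], 1.102, 0], [[-3.94, -0.95, 0.09], 1.202, 0], [[-4.17, -1.23, 0.09], 1.302, 0], [[-4.36, -1.52, 0.1], 1.402, 0], [[-4.52, -1.84, 0.1], 1.502, 0]]
```

Emit:
step_arm([
  [[-0.41,0.1,0.1],0.1,0],
  [[-0.76,0.17,0.1],0.2,0],
  [[-1.11,0.21,0.1],0.3,0],
  [[-1.46,0.22,0.1],0.4,0],
  [[-1.81,0.18,0.1],0.5,0],
  [[-2.16,0.12,0.1],0.6,0],
  [[-2.49,0,0.1],0.7,0],
  [[-2.82,-0.12,0.1],0.8,0],
  [[-3.13,-0.28,0.1],0.9,0],
  [[-3.42,-0.48,0.1],1.0,0],
  [[-3.7,-0.7,0.1],1.1,0],
  [[-3.94,-0.95,0.1],1.2,0],
  [[-4.17,-1.23,0.1],1.3,0],
  [[-4.36,-1.52,0.1],1.4,0],
  [[-4.52,-1.84,0.1],1.5,0],
  [[-4.52,-1.84,0.1],1.5,0],
])

```text
t: 10.35
tool_pos: [0.4793, -0.0107, 0.1501]
orientation: [2.614, -1.741, -0.001]
wrist_force: [0.8, -1.9, 0.7]
gripper_width: 0.003
```

```bash
python3 - <<'E'
from h import *
a=-2.75
rows([fp(a,.022)+(2,),fp(a,.022,z=ZU)+(3,)])
s=manip.grab_frame("side");cv2.imwrite("pics/v2.png",crop("side",s,240,140,140,115,5))
E
```

```text
t 10.35 pos [ 0.4793 -0.0107  0.1501] ya -2.746 j [-0.9   0.71  1.25  2.14 -0.87  0.95 -1.89] F [ 0.8 -1.9  0.7]
5 [[[0.46, 0.01, 0.0], 0.002, 0], [[0.91, 0.01, 0.01], 0.004, 0], [[0.91, 0.02, -1.49], 0.004, 0], [[0.91, 0.02, -2.99], 0.004, 0], [[0.91, 0.02, -4.49], 0.004, 0]]
```

View pics/v2.png

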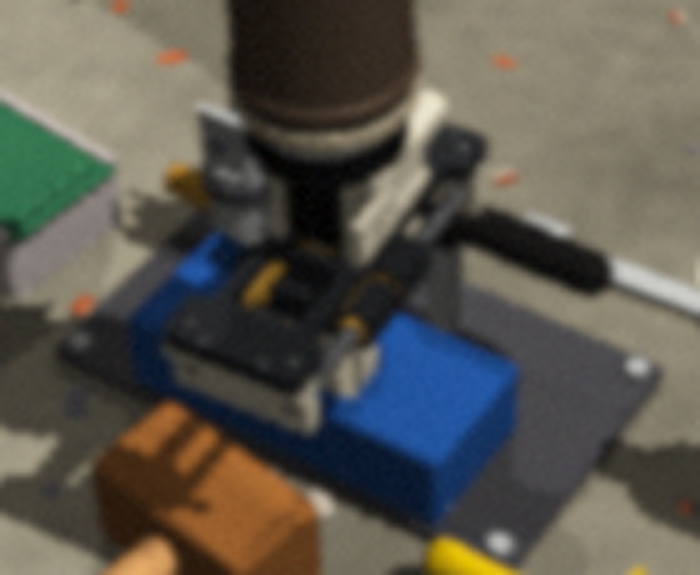

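The pump is unmoved and the lever is still on its rest. The screw is hidden under the hand. I'll back off, lift, unwind above the screw and come down behind the red wing.

Emit:
step_arm([
  [[0.45,0,0],0,0],
  [[0.9,0,0],0,0],
  [[0.9,0,-1.5],0,0],
  [[0.9,0,-3],0,0],
  [[0.9,0,-4.5],0,0],
  [[0.9,0,-4.5],0,0],
])

```text
t: 11.15
tool_pos: [0.4833, -0.0192, 0.1957]
orientation: [-2.616, 1.739, 0.0]
wrist_force: [-0.3, 0.5, -0.2]
gripper_width: 0.005
```

```bash
python3 - <<'E'
from h import *
rows([fp(.385,.021,z=ZU)+(19,)])
E
```

```text
t 11.15 pos [ 0.4833 -0.0192  0.1957] ya -2.744 j [-0.92  0.62  1.28  2.09 -0.73  0.99 -2.  ] F [-0.3  0.5 -0.2]
19 [[[-0.22, -0.35, 0.0], -0.165, 0], [[-0.45, -0.69, 0.01], -0.329, 0], [[-0.67, -1.04, 0.01], -0.494, 0], [[-0.9, -1.39, 0.02], -0.659, 0], [[-1.12, -1.73, 0.02], -0.823, 0], [[-1.35, -2.08, 0.02], -0.988, 0], [[-1.57, -2.43, 0.03], -1.153, 0], [[-1.8, -2.77, 0.03], -1.317, 0], [[-2.02, -3.12, 0.04], -1.482, 0], [[-2.25, -3.47, 0.04], -1.647, 0], [[-2.47, -3.81, 0.04], -1.812, 0], [[-2.7, -4.16, 0.05], -1.976, 0], [[-2.92, -4.51, 0.05], -2.141, 0], [[-3.15, -4.85, 0.05], -2.306, 0], [[-3.37, -5.2, 0.06], -2.47, 0], [[-3.6, -5.55, 0.06], -2.635, 0], [[-3.82, -5.89, 0.07], -2.8, 0], [[-4.05, -6.24, 0.07], -2.964, 0], [[-4.27, -6.59, 0.07], -3.129, 0]]
```

Emit:
step_arm([
  [[-0.2,-0.3,0],-0.165,0],
  [[-0.4,-0.7,0],-0.33,0],
  [[-0.7,-1,0],-0.49,0],
  [[-0.9,-1.4,0],-0.66,0],
  [[-1.1,-1.7,0],-0.82,0],
  [[-1.3,-2.1,0],-0.99,0],
  [[-1.6,-2.4,0],-1.15,0],
  [[-1.8,-2.8,0],-1.32,0],
  [[-2,-3.1,0],-1.48,0],
  [[-2.2,-3.5,0],-1.65,0],
  [[-2.5,-3.8,0],-1.81,0],
  [[-2.7,-4.2,0],-1.98,0],
  [[-2.9,-4.5,0],-2.14,0],
  [[-3.1,-4.9,0],-2.31,0],
  [[-3.4,-5.2,0],-2.47,0],
  [[-3.6,-5.5,0],-2.64,0],
  [[-3.8,-5.9,0],-2.8,0],
  [[-4,-6.2,0],-2.96,0],
  [[-4.27,-6.59,0],-3.129,0],
  [[-4.27,-6.59,0],-3.129,0],
])

```text
t: 13.65
tool_pos: [0.5272, 0.0457, 0.195]
orientation: [-1.755, -2.604, 0.0]
wrist_force: [0.4, 0.2, -0.0]
gripper_width: 0.006
```

```bash
python3 - <<'E'
from h import *
rows([fp(.385,.021)+(4,)])
# wing angle check from side view: red and brass pixels
s=manip.grab_frame("side");cv2.imwrite("pics/v3.png",crop("side",s,240,140,140,115,5))
E
```

```text
t 13.65 pos [0.5272 0.0457 0.195 ] ya 0.385 j [-0.47  0.4   0.38  1.95 -0.2   0.83  0.4 ] F [ 0.4  0.2 -0. ]
4 [[[-0.0, 0.01, 1.12], -0.0, 0], [[-0.01, 0.02, 2.25], -0.0, 0], [[-0.01, 0.02, 3.37], -0.0, 0], [[-0.02, 0.03, 4.5], -0.0, 0]]
```

View pics/v3.png

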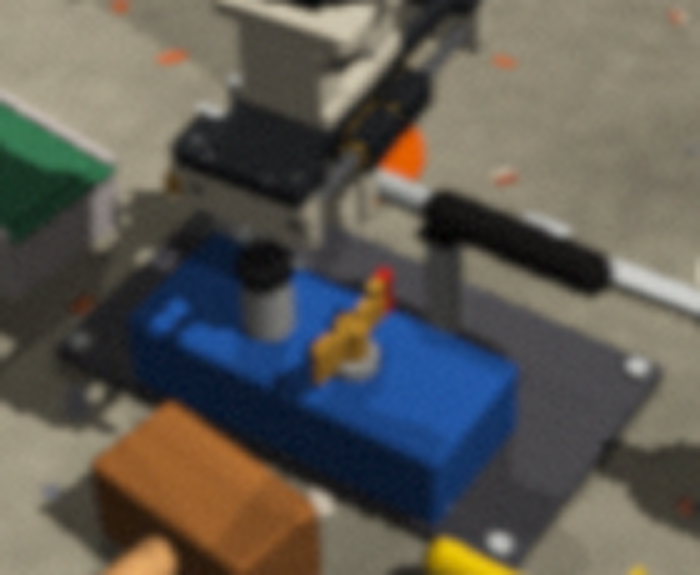

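Stroke 1 turned the screw half a turn. The red tip is now at (385,287), the plain tip at (325,362), and the pump and lever are unchanged. I'll work out the wing angle from those pixels.

```bash
python3 - <<'E'
from h import *
T=lambda x,y:(240+(x+.5)/5-.5,140+(y+.5)/5-.5)
r=plane("side",T(385,287),.089);y=plane("side",T(322,360),.089);d=(r-y)
print(r,y,np.arctan2(d[1],d[0]))
stroke(.385,-1.1,14)
E
```

```text
[0.5365052  0.02604149 0.089     ] [0.47893138 0.00487453 0.089     ] 0.3523104127903564
t 13.7 pos [0.5271 0.0454 0.1951] ya 0.382 j [-0.47  0.4   0.38  1.95 -0.2   0.83  0.39] F [ 0.9 -0.5  0.3]
19 [[[0.0, 0.02, 1.5], -0.001, 0], [[0.0, 0.03, 3.0], -0.002, 0], [[0.0, 0.05, 4.51], -0.003, 0], [[-0.42, 0.05, 4.51], -0.003, 0], [[-0.85, 0.05, 4.51], -0.003, 0], [[-1.2, 0.16, 4.51], 0.103, 0], [[-1.57, 0.24, 4.5], 0.209, 0], [[-1.94, 0.28, 4.5], 0.315, 0], [[-2.32, 0.28, 4.5], 0.421, 0], [[-2.69, 0.23, 4.5], 0.527, 0], [[-3.05, 0.15, 4.5], 0.633, 0], [[-3.41, 0.03, 4.5], 0.739, 0], [[-3.75, -0.12, 4.5], 0.845, 0], [[-4.07, -0.31, 4.5], 0.951, 0], [[-4.37, -0.54, 4.5], 1.057, 0], [[-4.64, -0.79, 4.5], 1.163, 0], [[-4.89, -1.07, 4.5], 1.269, 0], [[-5.1, -1.38, 4.5], 1.375, 0], [[-5.28, -1.71, 4.5], 1.482, 0]]
```

Emit:
step_arm([
  [[0,0,1.5],0,0],
  [[0,0,3],0,0],
  [[0,0,4.5],0,0],
  [[-0.42,0,4.5],0,0],
  [[-0.85,0,4.5],0,0],
  [[-1.2,0.16,4.5],0.1,0],
  [[-1.57,0.24,4.5],0.21,0],
  [[-1.94,0.28,4.5],0.315,0],
  [[-2.32,0.28,4.5],0.42,0],
  [[-2.69,0.23,4.5],0.53,0],
  [[-3.05,0.15,4.5],0.63,0],
  [[-3.41,0,4.5],0.74,0],
  [[-3.75,-0.12,4.5],0.845,0],
  [[-4.07,-0.31,4.5],0.95,0],
  [[-4.37,-0.54,4.5],1.06,0],
  [[-4.64,-0.79,4.5],1.16,0],
  [[-4.89,-1.07,4.5],1.27,0],
  [[-5.1,-1.38,4.5],1.375,0],
  [[-5.28,-1.71,4.5],1.48,0],
  [[-5.28,-1.71,4.5],1.48,0],
])

```text
t: 16.2
tool_pos: [0.5315, -0.0098, 0.1506]
orientation: [-3.053, -0.736, -0.001]
wrist_force: [1.0, 2.3, 0.9]
gripper_width: 0.001
```

```bash
python3 - <<'E'
from h import *
a0,a1,n=-1.1,-2.75,16
rows([fp(a0+(a1-a0)*k/n)+(1,) for k in range(1,n+1)]+[fp(a1,.022)+(2,)])
E
```

```text
t 16.2 pos [ 0.5315 -0.0098  0.1506] ya -1.098 j [-0.62  0.55  0.77  2.   -0.53  0.8  -0.64] F [1.  2.3 0.9]
18 [[[-0.41, 0.1, 0.06], 0.105, 0], [[-0.76, 0.17, 0.06], 0.208, 0], [[-1.12, 0.21, 0.06], 0.311, 0], [[-1.49, 0.21, 0.06], 0.415, 0], [[-1.85, 0.17, 0.06], 0.518, 0], [[-2.21, 0.1, 0.06], 0.621, 0], [[-2.55, -0.01, 0.06], 0.724, 0], [[-2.89, -0.16, 0.05], 0.827, 0], [[-3.2, -0.34, 0.05], 0.93, 0], [[-3.5, -0.55, 0.05], 1.033, 0], [[-3.77, -0.79, 0.05], 1.136, 0], [[-4.02, -1.06, 0.06], 1.24, 0], [[-4.24, -1.35, 0.06], 1.343, 0], [[-4.42, -1.66, 0.06], 1.446, 0], [[-4.58, -1.99, 0.06], 1.549, 0], [[-4.69, -2.34, 0.06], 1.652, 0], [[-4.73, -1.86, 0.06], 1.652, 0], [[-4.77, -1.39, 0.05], 1.652, 0]]
```

Emit:
step_arm([
  [[-0.41,0.1,0.05],0.105,0],
  [[-0.76,0.17,0.05],0.21,0],
  [[-1.12,0.21,0.05],0.31,0],
  [[-1.49,0.21,0.05],0.415,0],
  [[-1.85,0.17,0.05],0.52,0],
  [[-2.21,0.1,0.05],0.62,0],
  [[-2.55,0,0.05],0.725,0],
  [[-2.89,-0.16,0.05],0.83,0],
  [[-3.2,-0.34,0.05],0.93,0],
  [[-3.5,-0.55,0.05],1.03,0],
  [[-3.77,-0.79,0.05],1.14,0],
  [[-4.02,-1.06,0.05],1.24,0],
  [[-4.24,-1.35,0.05],1.34,0],
  [[-4.42,-1.66,0.05],1.45,0],
  [[-4.58,-2,0.05],1.55,0],
  [[-4.69,-2.34,0.05],1.65,0],
  [[-4.69,-2.34,0.05],1.65,0],
  [[-4.77,-1.4,0.05],1.65,0],
  [[-4.77,-1.4,-2],1.65,0],
  [[-4.77,-1.4,-4.5],1.65,0],
])

```text
t: 18.7
tool_pos: [0.4824, -0.0199, 0.1958]
orientation: [2.614, -1.742, -0.002]
wrist_force: [-0.3, 0.4, -0.2]
gripper_width: 0.004
```

```bash
python3 - <<'E'
from h import *
rows([fp(.385,.021,z=ZU)+(19,)])
E
```

```text
t 18.7 pos [ 0.4824 -0.0199  0.1958] ya -2.746 j [-0.92  0.62  1.28  2.09 -0.73  0.99 -2.  ] F [-0.3  0.4 -0.2]
19 [[[-0.23, -0.35, 0.0], -0.165, 0], [[-0.45, -0.7, 0.01], -0.33, 0], [[-0.68, -1.06, 0.01], -0.494, 0], [[-0.91, -1.41, 0.02], -0.659, 0], [[-1.14, -1.76, 0.02], -0.824, 0], [[-1.36, -2.11, 0.03], -0.989, 0], [[-1.59, -2.47, 0.03], -1.154, 0], [[-1.82, -2.82, 0.03], -1.318, 0], [[-2.04, -3.17, 0.04], -1.483, 0], [[-2.27, -3.52, 0.04], -1.648, 0], [[-2.5, -3.87, 0.05], -1.813, 0], [[-2.72, -4.23, 0.05], -1.978, 0], [[-2.95, -4.58, 0.05], -2.142, 0], [[-3.18, -4.93, 0.06], -2.307, 0], [[-3.41, -5.28, 0.06], -2.472, 0], [[-3.63, -5.64, 0.07], -2.637, 0], [[-3.86, -5.99, 0.07], -2.802, 0], [[-4.09, -6.34, 0.08], -2.966, 0], [[-4.31, -6.69, 0.08], -3.131, 0]]
```

Emit:
step_arm([
  [[-0.2,-0.3,0],-0.165,0],
  [[-0.4,-0.7,0],-0.33,0],
  [[-0.7,-1,0],-0.49,0],
  [[-0.9,-1.4,0],-0.66,0],
  [[-1.1,-1.7,0],-0.82,0],
  [[-1.3,-2.1,0],-0.99,0],
  [[-1.6,-2.4,0],-1.15,0],
  [[-1.8,-2.8,0],-1.32,0],
  [[-2,-3.1,0],-1.48,0],
  [[-2.2,-3.5,0],-1.65,0],
  [[-2.5,-3.9,0],-1.81,0],
  [[-2.7,-4.2,0],-1.98,0],
  [[-2.9,-4.6,0],-2.14,0],
  [[-3.2,-4.9,0],-2.31,0],
  [[-3.4,-5.3,0],-2.47,0],
  [[-3.6,-5.6,0],-2.64,0],
  [[-3.8,-6,0],-2.8,0],
  [[-4.1,-6.3,0],-2.96,0],
  [[-4.31,-6.69,0],-3.13,0],
  [[-4.31,-6.69,0],-3.13,0],
])

```text
t: 21.2
tool_pos: [0.5278, 0.0449, 0.1961]
orientation: [-1.756, -2.604, -0.0]
wrist_force: [-0.9, -0.8, -0.5]
gripper_width: 0.003
```

```bash
python3 - <<'E'
from h import *
s=manip.grab_frame("side");cv2.imwrite("pics/v4.png",crop("side",s,240,140,140,115,5))
stroke(.385,-1.1,14)
E
```

```text
t 21.25 pos [0.5276 0.0448 0.196 ] ya 0.381 j [-0.47  0.4   0.37  1.94 -0.19  0.83  0.39] F [-0.7 -0.5  0.2]
19 [[[0.03, 0.01, 1.53], -0.001, 0], [[0.05, 0.01, 3.07], -0.003, 0], [[0.08, 0.02, 4.6], -0.004, 0], [[-0.35, 0.02, 4.6], -0.004, 0], [[-0.77, 0.02, 4.6], -0.004, 0], [[-1.13, 0.14, 4.6], 0.102, 0], [[-1.49, 0.22, 4.6], 0.208, 0], [[-1.87, 0.25, 4.6], 0.314, 0], [[-2.24, 0.25, 4.6], 0.42, 0], [[-2.61, 0.21, 4.6], 0.526, 0], [[-2.98, 0.13, 4.6], 0.632, 0], [[-3.33, 0.01, 4.6], 0.738, 0], [[-3.67, -0.14, 4.6], 0.844, 0], [[-3.99, -0.33, 4.6], 0.95, 0], [[-4.29, -0.56, 4.6], 1.057, 0], [[-4.57, -0.81, 4.6], 1.163, 0], [[-4.81, -1.09, 4.6], 1.269, 0], [[-5.03, -1.4, 4.6], 1.375, 0], [[-5.21, -1.73, 4.6], 1.481, 0]]
```

View pics/v4.png

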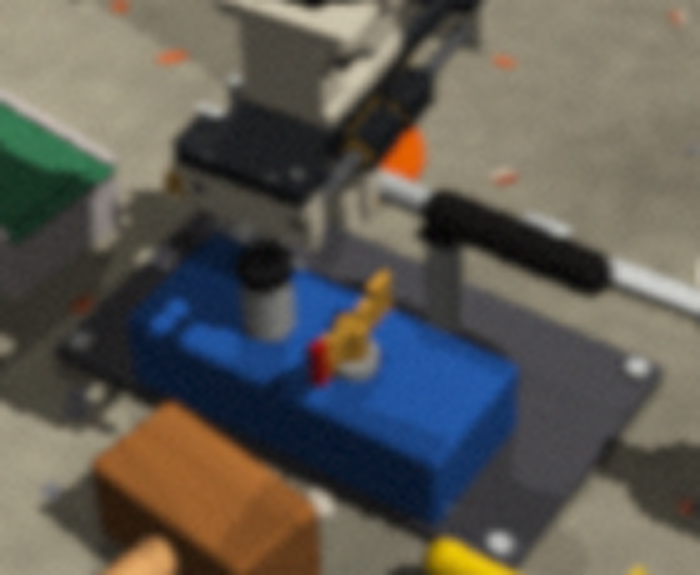

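The red tip is at (320,362) and the plain tip at (380,285), so a full turn is done. The last stroke takes the plain wing about 1.6 rad to home at -1.256 world. I'll sweep to -1.1 first and then creep.

Emit:
step_arm([
  [[0,0,1.5],0,0],
  [[0.05,0,3],0,0],
  [[0.1,0,4.6],0,0],
  [[-0.35,0,4.6],0,0],
  [[-0.77,0,4.6],0,0],
  [[-1.13,0.14,4.6],0.1,0],
  [[-1.49,0.22,4.6],0.21,0],
  [[-1.87,0.25,4.6],0.315,0],
  [[-2.24,0.25,4.6],0.42,0],
  [[-2.61,0.21,4.6],0.53,0],
  [[-2.98,0.13,4.6],0.63,0],
  [[-3.33,0,4.6],0.74,0],
  [[-3.67,-0.14,4.6],0.845,0],
  [[-4,-0.33,4.6],0.95,0],
  [[-4.29,-0.56,4.6],1.06,0],
  [[-4.57,-0.81,4.6],1.16,0],
  [[-4.81,-1.09,4.6],1.27,0],
  [[-5.03,-1.4,4.6],1.375,0],
  [[-5.21,-1.73,4.6],1.48,0],
  [[-5.21,-1.73,4.6],1.48,0],
])

```text
t: 23.75
tool_pos: [0.5315, -0.0098, 0.1505]
orientation: [-3.053, -0.735, -0.001]
wrist_force: [0.7, 1.8, 0.8]
gripper_width: 0.002
```

```bash
python3 - <<'E'
from h import *
rows([fp(-1.256)+(3,),fp(-1.256,.0095)+(3,)])
E
```

```text
t 23.75 pos [ 0.5315 -0.0098  0.1505] ya -1.099 j [-0.62  0.55  0.77  2.   -0.53  0.8  -0.64] F [0.7 1.8 0.8]
6 [[[-0.2, 0.05, 0.02], 0.052, 0], [[-0.39, 0.09, 0.03], 0.105, 0], [[-0.59, 0.14, 0.05], 0.157, 0], [[-0.69, 0.13, 0.05], 0.157, 0], [[-0.79, 0.11, 0.05], 0.157, 0], [[-0.89, 0.09, 0.05], 0.157, 0]]
```

Emit:
step_arm([
  [[-0.2,0.05,0],0.05,0],
  [[-0.4,0.1,0],0.105,0],
  [[-0.55,0.13,0],0.157,0],
  [[-0.6,0.13,0],0.157,0],
  [[-0.6,0.13,0],0.157,0],
])

```text
t: 24.38
tool_pos: [0.5291, -0.0127, 0.151]
orientation: [-3.102, -0.494, -0.008]
wrist_force: [9.0, 5.0, -5.3]
gripper_width: 0.002
```

Reaction is 10 N (0.3 N m) along the expected direction, and the motion has stalled, so the stop is reached. I'll back off, lift and move clear for a check.

Emit:
step_arm([
  [[0,0,0],0,0],
  [[0.5,0,0],0,0],
  [[1.2,0,0],0,0],
  [[1.2,0,-2],0,0],
  [[1.2,0,-5],0,0],
  [[1.2,0,-10],0,0],
  [[1.2,0,-14],0,0],
])

```text
t: 25.25
tool_pos: [0.54, -0.0095, 0.2928]
orientation: [-3.102, -0.494, -0.008]
wrist_force: [0.6, -0.2, 0.5]
gripper_width: 0.004
```

```bash
python3 - <<'E'
from h import *
rows([(.36,.30,.30,.2,10)])
E
```

```text
t 25.25 pos [ 0.54   -0.0095  0.2928] ya -1.255 j [-0.78  0.4   0.97  1.84 -0.37  1.1  -0.93] F [ 0.6 -0.2  0.5]
10 [[[-0.75, -3.5, -0.08], -0.146, 0], [[-1.5, -7.0, -0.16], -0.291, 0], [[-2.25, -10.5, -0.23], -0.437, 0], [[-3.0, -14.0, -0.31], -0.582, 0], [[-3.75, -17.51, -0.39], -0.728, 0], [[-4.5, -21.01, -0.47], -0.873, 0], [[-5.25, -24.51, -0.54], -1.019, 0], [[-6.0, -28.01, -0.62], -1.164, 0], [[-6.75, -31.51, -0.7], -1.31, 0], [[-7.5, -35.01, -0.78], -1.455, 0]]
```

Emit:
step_arm([
  [[-0.75,-3.5,0],-0.15,0],
  [[-1.5,-7,0],-0.29,0],
  [[-2.25,-10.5,0],-0.44,0],
  [[-3,-14,-0.2],-0.58,0],
  [[-3.75,-17.5,-0.3],-0.73,0],
  [[-4.5,-21,-0.4],-0.87,0],
  [[-5.25,-24.5,-0.5],-1.02,0],
  [[-6,-28,-0.6],-1.16,0],
  [[-6.75,-31.5,-0.7],-1.31,0],
  [[-7.5,-35,-0.8],-1.455,0],
  [[-7.5,-35,-0.8],-1.455,0],
  [[-7.5,-35,-0.8],-1.455,0],
])

```text
t: 26.75
tool_pos: [0.3605, 0.2993, 0.3002]
orientation: [1.989, 2.427, 0.006]
wrist_force: [-0.2, -0.8, -0.3]
gripper_width: 0.008
```

```bash
python3 - <<'E'
from h import *
o=manip.get_obs();print(o["t"],o["tool_pos"],o["wrist_force"])
t=manip.grab_frame("top");s=manip.grab_frame("side");cv2.imwrite("pics/topE.png",t[:,:,::-1]);cv2.imwrite("pics/sideE.png",s[:,:,::-1])
a=crop("top",t,225,140,155,125,4);b=crop("side",s,240,140,155,125,4)
m=np.hstack([a,b]);m=cv2.resize(m,None,fx=.64,fy=.64);cv2.imwrite("pics/e1.png",cv2.imread("pics/topE.png")) 
cv2.imwrite("pics/e1.png",crop("top",t,225,150,155,115,5));print(m.shape);cv2.imwrite("pics/e2.png",m)
E
```

```text
26.75 [0.36050263 0.29932615 0.30023469] [-0.18536146 -0.80844531 -0.33434079]
(320, 794, 3)
```

View pics/e1.png

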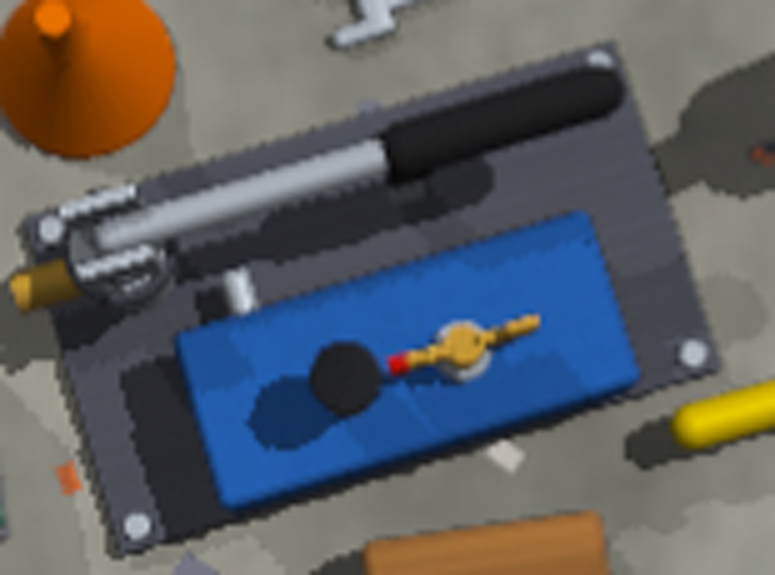

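In the final top view the red tip is at (398,364) and the plain tip at (535,322), parallel to the tank edge with red towards the filler (+y). The plate corners match the first picture. Now a numerical check of the wing angle, the lever height and the neighbouring objects.

```bash
python3 - <<'E'
from h import *
T=lambda x,y:(225+(x+.5)/5-.5,150+(y+.5)/5-.5)
r,y=plane("top",T(398,364),.095),plane("top",T(537,321),.095)
d=(r-y);print("red dir",np.arctan2(d[1],d[0]),"home",YAW+np.pi/2)
# lever end, assuming heights: compare with predicted end/direct projection in both views
c,s=np.cos(YAW),np.sin(YAW);R=np.array([[c,-s],[s,c]])
for L in(.135,.225):
    p=np.r_[TP+R@[.045,.105-L],.1]; print(L,"top crop",(proj("top",p)-[225,150])*5,"side crop(240,140)",(proj("side",p)-[240,140])*5)
for n in("top","side"):
    a=cv2.imread(f"pics/{n}0.png").astype(int);b=cv2.imread(f"pics/{n}E.png").astype(int)
    m=(abs(a-b).max(2)>60).astype(np.uint8);k,_,st,ce=cv2.connectedComponentsWithStats(m)
    print(n,[(s.tolist()) for s in st[1:] if s[4]>12])
E
```

```text
red dir 1.8952685585820812 home 1.8857963267948965
0.135 top crop [[401.49619388 148.75732467]] side crop(240,140) [[442.17130898 210.04922987]]
0.225 top crop [[595.1587864   92.12037306]] side crop(240,140) [[587.66626347 272.8764312 ]]
top [[256, 155, 88, 42, 572], [312, 171, 36, 12, 76], [302, 203, 16, 24, 165], [320, 213, 13, 7, 45], [317, 223, 6, 12, 36], [48, 226, 129, 174, 11865], [307, 227, 10, 12, 82], [0, 253, 46, 94, 2812], [72, 309, 3, 44, 52], [0, 329, 6, 4, 14], [0, 341, 24, 18, 68], [0, 345, 14, 10, 48], [0, 360, 8, 4, 17], [7, 368, 9, 10, 45]]
side [[43, 0, 75, 114, 2995], [123, 0, 69, 38, 1638], [79, 46, 30, 21, 326], [106, 57, 14, 21, 173], [169, 57, 30, 16, 125], [0, 64, 16, 44, 351], [158, 74, 42, 27, 453], [149, 83, 77, 46, 997], [163, 90, 12, 11, 30], [106, 107, 9, 9, 43], [91, 113, 15, 15, 125], [7, 115, 7, 6, 25], [110, 123, 28, 18, 208], [162, 122, 8, 5, 17], [99, 126, 7, 5, 26], [106, 135, 33, 20, 229], [112, 147, 28, 19, 192], [104, 155, 83, 40, 1268], [301, 157, 55, 11, 429], [291, 165, 32, 15, 169], [102, 176, 7, 43, 116], [323, 178, 40, 21, 284], [0, 187, 26, 21, 356], [298, 196, 10, 21, 125], [312, 196, 7, 9, 38], [313, 205, 9, 9, 54], [39, 217, 11, 17, 79], [0, 219, 45, 70, 1022]]
```

View pics/e2.png

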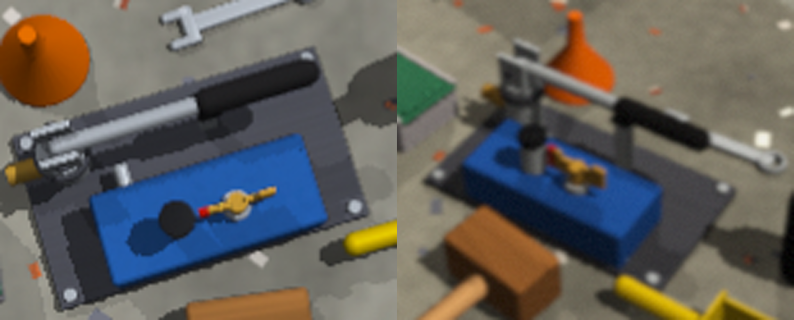

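The lever is level on its post and the wing angle is within 0.01 rad of home. Apart from the arm and its shadow, only the lever and screw have changed between the pictures.

```bash
python3 -c "
from cell import manip
print(manip.close_job())"
```

```text
the job is handed in; nothing more can be done
None
```

The lever is down on its rest and the wing screw is turned home against its stop, in that order, and I handed the job in at about 27 s.

- **Lever:** I pressed the grip down with the closed fingertips until it stopped firmly at about 20 N. The final pictures show it level on its post. I judged that by eye and by the firm stop; I did not measure the final height again.
- **Screw:** It took three clockwise fingertip strokes, on the plain wing, then the red wing, then the plain wing, for about 7.8 rad in all. The last stroke stalled at about 10 N.
- **Final checks:** The red wing points at 1.895 rad against 1.886 rad for home, a difference within measuring error. Comparing the first and last pictures, only the lever, the screw and the arm with its shadow changed. The pump and the objects around it did not visibly move. The hand is clear of everything.
- **Disagreement:** My hand-picked plate corners in the side view were up to 28 mm off, so I did not use them. I took the pump pose from the top view. It was confirmed by triangulating the screw and filler in both views, which agreed to within about 2 mm.

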